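# Release and open the sample lid of a blood analyser

## Robot

A 7-joint arm with a two-finger parallel gripper is mounted at the origin on a cart in front of the work surface, level with it; the furniture and walls round the work are solid. World frame = base frame: x ahead of the robot, y to its left, z up, the work surface at z = 0. Lengths are in m, angles in rad, forces in N, time in s.
With the tool pointing down it reaches from about 0.4 to 0.75 m from the base axis. Payload 19.5 kg.
Tool frame: the origin (TCP) lies midway between the tips of the shut fingers; the grasp point (between the pads) lies 19 mm behind it (manip.grasp_offset is the distance from the TCP to the grasp point, in m); z points along the fingers, y is the line along which they close (so a half turn about z gives the same grasp; the last joint's range is limited). The gripper opens to 85 mm and grips with 20 to 120 N. Pads are 22 mm wide; open, the fingers measure 114 mm over their backs; the gripper's body (76 mm by 85 mm) begins 54 mm behind the grasp point. The pads swing forward as they close: fully open they stand 13 mm farther back than shut.
Start: joints at [-1.304, 0.707, -0.028, 1.485, 0.022, 0.951, -0.075], TCP at [0.175, 0.548, 0.231] pointing down, gripper open.
Joint ranges: [-2.71, 2.71], [-0.32, 2.16], [-1.57, 1.52], [0, 2.45], [-1.46, 4.6], [0, 2.02], [-2.83, 2.83]. Speed limits (rad/s): [1.89, 1.89, 2.57, 2.57, 3.01, 3.01, 3.01].

## Interface

Orientations are given as a unit quaternion [w, x, y, z].
In Python, from rig import manip gives the robot as it stands.
- The arm moves only by the shell command python3 -m handwheel 'ROWS'. ROWS is JSON, a list of rows, each a list of 7 numbers: the finger opening in cm, from 0 to 8.54, then the shift along the tool's x, y, z in cm, then the turn, a rotation vector about the tool's x, y, z in degrees. A call has 1 to 12 rows; each row is the pose to reach, as a shift and turn from the pose commanded when the call began, along the tool's axes at that moment; what a row does not reach only later rows make up. A row lasts 1/8 s, in which the tool goes at most 62.5 mm and 10.7 degrees, less where a joint would pass 70% of its speed; a pose out of reach is approached as far as the arm can. A call with a gripper value outside its range is refused whole. The fingers move at their own pace and stop on an object; the grip force is fixed at half the most. Time passes only in rows, so rows that repeat a pose let the fingers close. It gives the time, the measured TCP pose, the force, the opening and the grip force at its end, in the units of the state.
- manip.state(): the state, without advancing time (a new reading comes with each control period).
- manip.camera(name): name is "side" or "top"; returns a dict with "img" (480x640x3 uint8, red, green, blue), "depth" (480x640 float32, m along the optical axis (not along the pixel's ray), 0 where there is no reading), "mtx" (3x3 intrinsics, pixels), "view" (4x4, takes a point from world to camera coordinates). Camera axes: x right, y down, z forward; pixel columns grow to the right and rows downward; lengths in m; the calibration is good to about 2 mm. A picture is of the moment at which its call begins.
- manip.finish_job(): hands the job in; it is judged then, once.
Trained networks look in the newest picture that a camera, given by its name, has taken for a name from the list of things; names that differ only in an ending like _2 or _b are one class to them, and where a whole thing is asked for, a point or a joint stands for the part that bears it (a point fixed in the world has none). Each returns a list of dicts, best first, with "conf" (0 to 1); they miss things now and then, are a little off and sometimes report something else, mostly with a low value. They report only what shows in the picture. A call takes as long as a camera call.
- manip.cut_out(camera, target): "region" (480x640 bool, what is visible of it).
- manip.landmark_of(camera, target): "at" ([x, y, z] in m, in the coordinates of the camera as it stood for that picture, good to about 4 mm: a listed point, or the origin of a listed thing).
The state is a dict: "time": time; "joints": joint angles; "qvel": joint speeds; "effort": joint torques, N m; "ee_pos": TCP position; "tool_rot": TCP orientation; "wrist_force": force on the tool from outside, world axes, zero at the start; "ft_torque": the same for the moment, N m; "finger_gap": finger opening in m; "grip_force": force on a finger pad.
Only numpy, scipy, OpenCV 4.12 (cv2) and the standard library are available. Lean on these libraries where they do the work, as an engineer would, in place of code of your own. Each camera call takes 0.05 s, during which the arm holds its last target. There are 200 camera calls.

## Task

Open the sample lid of the white blood analyser: press its blue release tab down so that the lid springs up by itself, then push the lid on back until it is fully open against its stop, and leave it standing open. Only press and push: do not lift, tip or shift the analyser, and do not disturb the things standing round it.

Things in the scene. Friction and masses are not known exactly. Their poses are not given: they have to be found in the camera images.
- analyser: white benchtop blood analyser, 210 x 170 x 70 mm (depth x width x height), 2.4 kg, loose on rubber feet. Origin: centre of its underside. x points from its front (tab) to its back (hinge), y to its left, z up; the front faces the robot within 0.45 rad. The front 50 mm are a step 45 mm high, the deck behind is 70 mm high. Lid and tab lie on y = -30 mm; a screen and fixed keys on its left half.
- tab_press (a point): point to press, on top of the blue release tab, 70 mm above the table. The pad is 47 mm long (front to back) x 44 mm wide, over the low front step; its catch nose, 83 mm above the table, stands 30 mm behind this point. Press straight down: 8 mm of travel here (about 2 N to start, 5 N at the bottom); the catch lets go about half way (4 to 5 mm). It springs back up when let go.
- release_tab (a joint): tilt of the release tab in rad: 0 at rest (up), 0.22 pressed right down; the catch lets go at about 0.12.
- lid_edge (a point): middle of the lid's free front edge, on its underside; moves with the lid. The lid is a grey plate 75 mm from hinge to edge, 90 mm wide, 9 mm thick, lying on the deck when shut; its front edge swings up and back, away from the robot. A steel latch tongue juts 6 mm beyond this edge. Push the raised lid from the front with a fingertip near this edge (within 25 mm of it): far lower down, the edge rides up the hand and may jam.
- lid_hinge (a point): middle of the lid's hinge line, 75 mm above the table, 120 mm behind the tab's press point; fixed to the analyser, the hinge line runs along the analyser's y.
- lid (a joint): opening of the lid in rad: 0 shut and latched (cannot be raised until the tab is pressed), about 1.0 where its spring leaves it a second or two after the release, 1.57 upright, 1.9 fully open against its stop (leaning 19 degrees back). Its hinge is stiff: it stays where it is left and swings on at less than 1 N at its edge.
- vial_amber: brown glass vial, 43 mm diameter, 77 mm tall, left of the analyser, between it and the fixed instrument tray (on a step stool at the back left, x > 0.5 m and y > 0.12 m, up to 0.26 m high: pass over it or in front of it); bystander. Origin: centre of its underside.
- vial_clear: clear glass vial, 43 mm diameter, 77 mm tall, right of the analyser; bystander. Origin: centre of its underside.
- tape: roll of tape, 62 mm diameter, 25 mm high, beside the analyser; bystander. Origin: centre of its underside.
- tub: small white plastic tub, 68 mm diameter, 50 mm tall, beside the analyser; bystander. Origin: centre of its underside.
- syringe: syringe without needle, 30 x 118 x 18 mm, lying at the front left; bystander. Origin: centre of its underside.

How it is judged:
On the way, in this order (a step that is already met when the one before it is completed fails the run):
1. the release tab is pressed down (value of joint release_tab above 0.1 rad), for 0.02 s.
2. the lid springs up by itself, untouched, to more than 0.6 rad (value of joint lid above 0.6 rad and contact force between each of the fingers, the arm and lid below 0.2 N), for 0.1 s.
At the end, for the whole second after the job is handed in: The lid stands fully open (more than 1.75 of 1.9 rad), the release tab is back up (less than 0.05 rad), the analyser stands level within 30 mm of where it was, and every bystander is within 20 mm of where it was (value of joint lid above 1.75 rad and value of joint release_tab below 0.05 rad and distance of analyser from where it was at the start of the episode below 0.03 m and angle between analyser's own z axis and vertical below 0.05 rad and linear speed of analyser below 0.02 m/s and distance of each of vial_amber, vial_clear, tape, tub, syringe from where it was at the start of the episode below 0.02 m); the robot touches nothing.
It fails at once if the analyser is shifted by more than 30 mm, or lifted (distance of analyser from where it was at the start of the episode above 0.03 m or height (world z) of analyser above 0.015 m).
It fails at once if the analyser is tipped by more than 0.12 rad (angle between analyser's own z axis and vertical above 0.12 rad).
It fails at once if a bystander is moved by more than 20 mm or lifted (distance of any of vial_amber, vial_clear, tape, tub, syringe from where it was at the start of the episode above 0.02 m).
It also fails if it takes over 45 s, if anything falls off the work surface, if the arm or the gripper's body presses on something with over 40 N, if the wrist force passes 120 N, or if a joint passes its speed limit or range.

## Working session

There is one attempt and no reset: what is moved stays moved. The work goes in short steps, Python scripts to look and compute and a shell command to move; the robot and the scene stay as the last step left them, time stands still between calls to the robot, and variables do not carry over. Pictures are saved under pics/ and viewed, at most 10 in all, crops included, and the job is handed in when it is done.

```bash
mkdir -p pics; cat > h.py <<'E'
import numpy as np, cv2
from rig import manip
from scipy.spatial.transform import Rotation as R
def w(cam,p):
    return (np.linalg.inv(cam["view"])@np.r_[p,1])[:3]
def find(name,cam,targets):
    for t in targets:
        for d in manip.landmark_of(name,t)[:2]:
            print(name,t,np.round(w(cam,d["at"]),3),round(d["conf"],2))
def shot(name,fn=None):
    c=manip.camera(name)
    if fn: cv2.imwrite("pics/"+fn,c["img"][:,:,::-1])
    return c
def tool(dp):
    s=manip.state(); q=np.array(s["tool_rot"]); r=R.from_quat(q[[1,2,3,0]])
    return r.inv().apply(dp)*100
E
python3 - <<'E'
from h import *
s=manip.state();print(s)
T=["analyser","tab_press","lid_edge","lid_hinge","vial_amber","vial_clear","tape","tub","syringe"]
for n in("top","side"):
    c=shot(n,n+"0.png"); find(n,c,T)
E
```

```text
{'time': 0.0, 'joints': array([-1.30369662,  0.70708822, -0.02764107,  1.48499963,  0.02205344,
        0.95088361, -0.07550588]), 'qvel': array([ 0.00012434, -0.00124753,  0.00036156,  0.00104166,  0.00110401,
        0.00058383,  0.00044698]), 'effort': array([-1.50515101e-03, -8.83205080e+01,  1.23385213e+00, -2.36174601e+01,
        1.68293808e-02,  6.37511796e-03,  3.40577981e-05]), 'ee_pos': array([0.17467481, 0.54755423, 0.23083559]), 'tool_rot': array([-5.19520942e-05,  1.53765546e-01,  9.88107215e-01, -5.34960736e-04]), 'wrist_force': array([-0.39172644,  0.02153655, -0.58681887]), 'ft_torque': array([ 0.01987476,  0.00129177, -0.0313975 ]), 'grip_force': 0.0, 'finger_gap': 0.08552369745279272}
top analyser [ 0.599 -0.329  0.001] 0.16
top tab_press [ 0.508 -0.175  0.074] 0.85
top tab_press [ 0.548 -0.192  0.077] 0.25
top lid_edge [ 0.549 -0.196  0.076] 0.66
top lid_hinge [ 0.62  -0.222  0.076] 0.57
top vial_amber [ 0.638 -0.044  0.   ] 0.88
top vial_clear [ 0.602 -0.328 -0.001] 0.7
top vial_clear [ 0.51  -0.174  0.075] 0.31
top tape [ 0.708 -0.077  0.001] 0.97
top tub [ 0.519 -0.307  0.002] 0.62
top tub [ 0.6   -0.327 -0.002] 0.42
top syringe [ 0.416  0.229 -0.002] 0.71
top syringe [ 0.637 -0.043  0.003] 0.59
side analyser [ 0.591 -0.173 -0.001] 0.83
side analyser [ 0.604 -0.331 -0.004] 0.37
side tab_press [ 0.511 -0.171  0.07 ] 0.66
side lid_edge [ 0.548 -0.187  0.073] 0.58
side lid_hinge [ 0.62  -0.213  0.072] 0.7
side vial_amber [ 0.633 -0.042 -0.001] 0.7
side vial_amber [ 0.59  -0.173  0.   ] 0.25
side vial_clear [ 0.602 -0.328 -0.006] 0.82
side tape [ 0.71  -0.073 -0.001] 0.77
side tub [ 0.519 -0.301  0.002] 0.64
side tub [ 0.513 -0.172  0.073] 0.63
side syringe [ 0.414  0.229 -0.001] 0.93
```

View pics/top0.png

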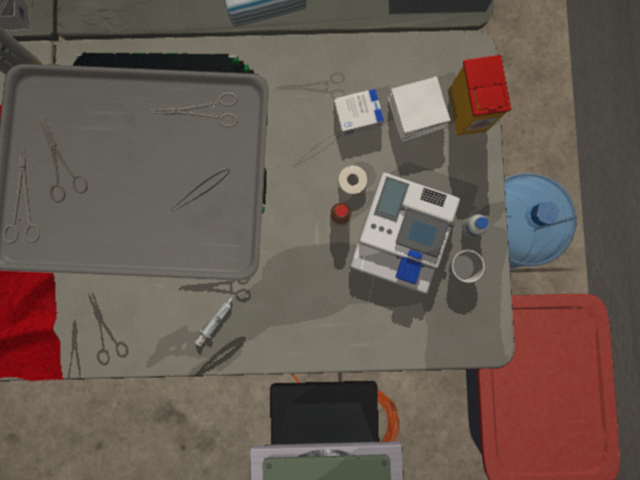

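View pics/side0.png

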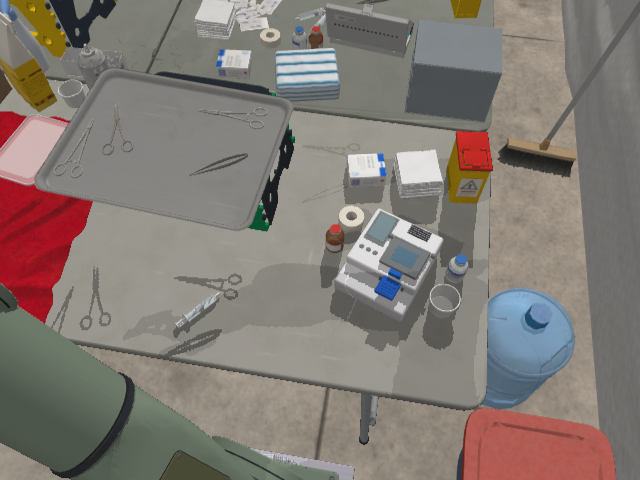

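The top view shows the analyser at about (405,230), with the blue tab at (410,265) and the lid at (424,232). Vials, tape and tub are where the networks put them, so I'll go over the tab.

```bash
python3 - <<'E'
from h import *
s=manip.state(); q=np.array(s["tool_rot"]); r=R.from_quat(q[[1,2,3,0]])
print(r.as_matrix().round(3))
t=np.array([.510,-.173,0.115]);print(tool(t-s["ee_pos"]))
print("yaw",np.arctan2(-.218+.173,.110))
E
```

```text
[[-0.953  0.304  0.   ]
 [ 0.304  0.953 -0.   ]
 [-0.    -0.    -1.   ]]
[-53.84214816 -58.48285996  11.63376797]
yaw -0.3883187181724661
```

```bash
python3 -m handwheel '[[0,-5,-5.4,-1,0,0,0],[0,-10,-11,-2,0,0,1],[0,-15,-16,-2,0,0,2],[0,-20,-22,-2,0,0,3],[0,-25,-27,-2,0,0,4],[0,-30,-32.5,-2,0,0,4],[0,-35,-38,-2,0,0,4],[0,-40,-43.5,-2,0,0,4],[0,-45,-49,-1,0,0,4],[0,-50,-54,0,0,0,4],[0,-53.8,-58.5,2,0,0,4],[0,-53.8,-58.5,4,0,0,4]]'; python3 -m handwheel '[[0,0,0,0,0,0,0],[0,0,0,0,0,0,0]]'
python3 - <<'E'
from h import *
c=shot("side");find("side",c,["tab_press","lid_edge","lid_hinge"])
c=shot("top");find("top",c,["tab_press","lid_edge","lid_hinge"])
s=manip.state();print(s["ee_pos"],s["joints"],s["wrist_force"])
E
```

```text
time: 2.5
ee_pos: [0.4892, -0.1289, 0.2097]
tool_rot: [0.001, 0.188, 0.982, 0.0]
wrist_force: [1.2, 0.9, -0.3]
finger_gap: -0.0002
grip_force: 0.0
time: 2.75
ee_pos: [0.4881, -0.1262, 0.2097]
tool_rot: [-0.0, 0.188, 0.982, 0.0]
wrist_force: [-0.4, -0.0, 0.8]
finger_gap: -0.0002
grip_force: 0.0
side tab_press [ 0.511 -0.173  0.073] 0.81
side lid_edge [ 0.548 -0.19   0.073] 0.76
side lid_hinge [ 0.619 -0.215  0.074] 0.84
top tab_press [ 0.589 -0.178 -0.   ] 0.75
top tab_press [ 0.419  0.231 -0.002] 0.39
top lid_hinge [ 0.617 -0.224  0.076] 0.82
[ 0.48827283 -0.12634817  0.20988262] [ 0.24320834  0.63202613 -0.09453946  1.76818238  0.0825626   0.74494629
  1.29886194] [ 0.61633083 -0.08099483 -0.76094786]
```

```bash
python3 -m handwheel '[[0,-3.8,-3.5,2,0,0,0],[0,-3.8,-3.5,7,0,0,0],[0,-3.8,-3.5,11,0,0,0],[0,-3.8,-3.5,12.5,0,0,0],[0,-3.8,-3.5,12.5,0,0,0],[0,-3.8,-3.5,12.5,0,0,0]]'
python3 - <<'E'
from h import *
c=shot("side","s1.png");c=c["img"]
cv2.imwrite("pics/s1c.png",cv2.resize(c[180:340,300:500,::-1],None,fx=3,fy=3))
s=manip.state();print(s["ee_pos"],s["wrist_force"],tool(np.r_[.510,-.173,.07]-s["ee_pos"]))
E
```

```text
time: 3.9
ee_pos: [0.5112, -0.1734, 0.0861]
tool_rot: [0.001, 0.188, 0.982, -0.0]
wrist_force: [0.5, 0.0, -0.3]
finger_gap: -0.0001
grip_force: 0.0
[ 0.51126032 -0.17339128  0.0860663 ] [-0.8518271  -0.53174315 -0.45944004] [ 0.13485269 -0.01027617  1.60635772]
```

View pics/s1c.png

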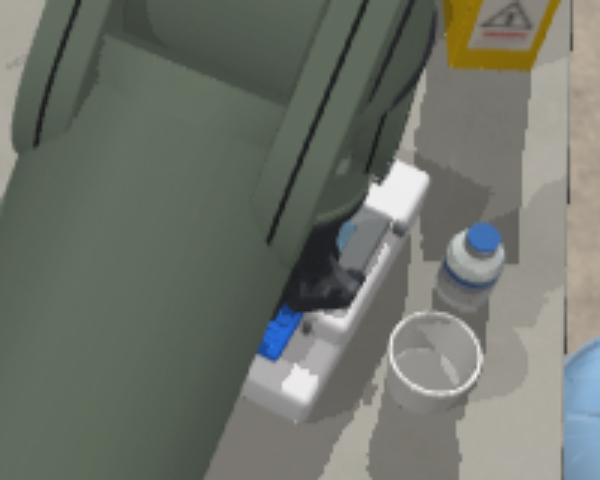

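The fingertips are over the tab; its front edge still shows at crop (280,335). Next I press in small steps.

```bash
python3 -m handwheel '[[0,0.1,0,1,0,0,0],[0,0.1,0,1.6,0,0,0],[0,0.1,0,1.9,0,0,0],[0,0.1,0,1.9,0,0,0]]';python3 -m handwheel '[[0,0,0,0.1,0,0,0],[0,0,0,0.2,0,0,0],[0,0,0,0.2,0,0,0]]'; python3 - <<'E'
from h import *
c=shot("side");find("side",c,["lid_edge"]);c=shot("top");find("top",c,["lid_edge"])
E
```

```text
time: 4.45
ee_pos: [0.5075, -0.1721, 0.0652]
tool_rot: [-0.003, 0.188, 0.982, 0.0]
wrist_force: [-13.1, 5.5, 12.8]
finger_gap: -0.0002
grip_force: 7.7
time: 4.82
ee_pos: [0.5066, -0.1718, 0.0632]
tool_rot: [-0.004, 0.188, 0.982, 0.0]
wrist_force: [-18.4, 8.4, 17.4]
finger_gap: 0.0
grip_force: 10.5
side lid_edge [ 0.559 -0.191  0.109] 0.63
```

The lid has started to rise, but the tool also feels a sideways force. I'll back off towards the front and up.

```bash
python3 -m handwheel '[[0,0.4,0,-0.5,0,0,0],[0,1,0,-1.5,0,0,0],[0,3,0,-3,0,0,0],[0,6,0,-6,0,0,0],[0,8,0,-9,0,0,0],[0,8,0,-11,0,0,0],[0,8,0,-11,0,0,0],[0,8,0,-11,0,0,0]]'; python3 - <<'E'
from h import *
c=shot("side","s2.png");find("side",c,["lid_edge","lid_hinge","tab_press","analyser"])
cv2.imwrite("pics/s2c.png",cv2.resize(c["img"][180:340,300:500,::-1],None,fx=3,fy=3))
c=shot("top");find("top",c,["lid_edge","lid_hinge","tab_press","analyser"])
print(manip.state()["wrist_force"])
E
```

```text
time: 6.02
ee_pos: [0.4352, -0.1433, 0.1733]
tool_rot: [-0.0, 0.188, 0.982, -0.0]
wrist_force: [-0.6, 0.4, -0.5]
finger_gap: -0.0
grip_force: 0.0
side lid_edge [ 0.568 -0.196  0.125] 0.72
side lid_hinge [ 0.619 -0.216  0.076] 0.74
side tab_press [ 0.51  -0.17   0.071] 0.47
side analyser [ 0.589 -0.174 -0.003] 0.65
top lid_edge [ 0.569 -0.201  0.134] 0.8
top lid_hinge [ 0.62  -0.225  0.077] 0.97
top tab_press [ 0.505 -0.177  0.073] 0.75
top tab_press [ 0.518 -0.305  0.005] 0.41
top analyser [ 0.588 -0.175 -0.003] 0.72
[0.2035552  0.46628539 0.17147855]
```

View pics/s2c.png

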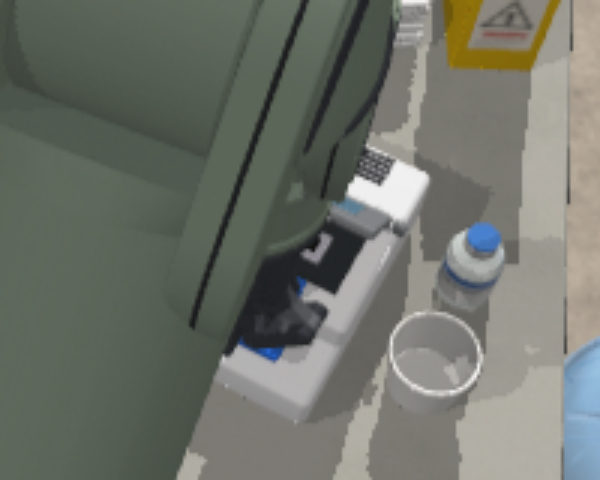

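The lid stands up at about (335,240) in the crop, with the sample well open below it. The analyser has not shifted. Next I approach the lid edge.

```bash
python3 -m handwheel '[[0,-3,0,0,0,0,0],[0,-6,0,2,0,0,0],[0,-9,0,4,0,0,0],[0,-10,0,4.5,0,0,0],[0,-10,0,4.5,0,0,0],[0,-10,0,4.5,0,0,0],[0,-10,0,4.5,0,0,0],[0,-10,0,4.5,0,0,0]]'; python3 - <<'E'
from h import *
for n in("side","top"):
    c=shot(n);find(n,c,["lid_edge","lid_hinge"])
s=manip.state();print(s["ee_pos"],s["wrist_force"],tool(np.r_[.6195,-.220,.075]-s["ee_pos"]))
E
```

```text
time: 7.52
ee_pos: [0.5282, -0.1802, 0.1291]
tool_rot: [0.0, 0.188, 0.982, -0.0]
wrist_force: [0.1, 0.2, -0.3]
finger_gap: -0.0003
grip_force: 0.0
side lid_hinge [ 0.618 -0.215  0.079] 0.91
top lid_edge [ 0.576 -0.206  0.133] 0.67
top lid_hinge [ 0.623 -0.224  0.072] 0.55
[ 0.5282131  -0.18024182  0.12866862] [ 0.19054758 -0.25293232 -0.20134097] [-9.95215928 -0.319922    5.36614381]
```

```bash
python3 -m handwheel '[[0,-1.5,-0.2,0,0,0,0],[0,-3,-0.3,0,0,0,0],[0,-4.2,-0.3,0,0,0,0],[0,-5.4,-0.3,0,0,0,0],[0,-6.6,-0.3,0,0,0,0],[0,-7.8,-0.3,0,0,0,0],[0,-8.8,-0.3,0,0,0,0],[0,-9.6,-0.3,0,0,0,0],[0,-10,-0.3,0,0,0,0],[0,-10,-0.3,0,0,0,0]]'; python3 - <<'E'
from h import *
for n in("side","top"):
    c=shot(n,n+"3.png");find(n,c,["lid_edge","lid_hinge","analyser"])
E
```

```text
time: 9.07
ee_pos: [0.62, -0.22, 0.1286]
tool_rot: [-0.0, 0.188, 0.982, -0.0]
wrist_force: [-0.1, -0.2, 0.6]
finger_gap: 0.0001
grip_force: 0.0
side lid_edge [ 0.631 -0.221  0.147] 0.74
side lid_edge [ 0.516 -0.304 -0.   ] 0.61
side analyser [ 0.414  0.23  -0.   ] 0.29
top lid_edge [ 0.633 -0.227  0.152] 0.59
top lid_hinge [ 0.622 -0.223  0.074] 0.61
top analyser [ 0.589 -0.178 -0.001] 0.84
top analyser [ 0.506 -0.176  0.072] 0.36
```

```bash
python3 -m handwheel '[[0,-0.3,0,0,0,0,0],[0,-0.6,0,0,0,0,0],[0,-0.8,0,0,0,0,0],[0,-0.8,0,0,0,0,0]]';  python3 -m handwheel '[[0,-0.2,0,0,0,0,0],[0,-0.2,0,0,0,0,0],[0,-0.2,0,0,0,0,0]]'
```

```text
time: 9.98
ee_pos: [0.6275, -0.223, 0.1286]
tool_rot: [-0.0, 0.188, 0.982, -0.0]
wrist_force: [-0.6, 0.3, -0.2]
finger_gap: -0.0001
grip_force: 0.2
time: 10.35
ee_pos: [0.6293, -0.2237, 0.1287]
tool_rot: [-0.0, 0.188, 0.982, -0.0]
wrist_force: [-1.1, 1.5, -0.9]
finger_gap: 0.0005
grip_force: 0.8
```

```bash
python3 -m handwheel '[[0,-0.2,0,0,0,0,0],[0,-0.2,0,0,0,0,0],[0,-0.2,0,0,0,0,0]]'; python3 - <<'E'
from h import *
for n in("side","top"):
    c=shot(n);find(n,c,["lid_edge","lid_hinge","analyser"])
print(manip.state()["wrist_force"])
E
```

```text
time: 10.72
ee_pos: [0.6312, -0.2244, 0.1286]
tool_rot: [-0.0, 0.188, 0.982, -0.0]
wrist_force: [-3.1, 1.4, -1.5]
finger_gap: 0.0002
grip_force: 1.3
side lid_edge [ 0.603 -0.331 -0.002] 0.68
side lid_edge [ 0.643 -0.224  0.145] 0.63
side lid_hinge [ 0.621 -0.217  0.075] 0.95
top lid_edge [ 0.646 -0.232  0.148] 0.82
top lid_hinge [ 0.618 -0.224  0.07 ] 0.6
top analyser [ 0.588 -0.176 -0.005] 0.58
[-3.45412941  0.84431162 -0.53861107]
```

The lid is on its stop: the edge is 26 mm behind the hinge and the force is rising. I'll withdraw and check.

```bash
python3 -m handwheel '[[0,1,0,0,0,0,0],[0,4,0,-0.5,0,0,0],[0,8,0,-3,0,0,0],[0,12,0,-7,0,0,0],[0,17,2,-12,0,0,0],[0,21,8,-14,0,0,0],[0,22,14,-14,0,0,0],[0,22,20,-14,0,0,0],[0,22,25,-14,0,0,0],[0,22,25,-14,0,0,0],[0,22,25,-14,0,0,0]]'; python3 - <<'E'
from h import *
T=["tab_press","lid_edge","lid_hinge","analyser","vial_amber","vial_clear","tape","tub","syringe"]
for n in("side","top"):
    c=shot(n,n+"4.png");find(n,c,T)
    if n=="side": cv2.imwrite("pics/s4c.png",cv2.resize(c["img"][180:340,300:500,::-1],None,fx=3,fy=3))
s=manip.state();print(s["ee_pos"],s["wrist_force"])
E
```

```text
time: 12.5
ee_pos: [0.5195, 0.0889, 0.2688]
tool_rot: [0.0, 0.188, 0.982, -0.0]
wrist_force: [0.4, -0.7, 0.2]
finger_gap: 0.0002
grip_force: 0.0
side tab_press [ 0.512 -0.173  0.071] 0.56
side tab_press [ 0.591 -0.173 -0.002] 0.49
side lid_edge [ 0.639 -0.225  0.144] 0.98
side lid_edge [ 0.619 -0.217  0.073] 0.69
side lid_hinge [ 0.621 -0.217  0.075] 0.64
side analyser [ 0.588 -0.177 -0.001] 0.88
side vial_amber [ 0.634 -0.043 -0.001] 0.82
side vial_amber [ 0.712 -0.073  0.001] 0.4
side vial_clear [ 0.603 -0.33  -0.006] 0.81
side tape [ 0.712 -0.072 -0.   ] 0.62
side tape [ 0.512 -0.169  0.07 ] 0.58
side tub [ 0.518 -0.305 -0.002] 0.68
side syringe [ 0.59  -0.175 -0.004] 0.58
side syringe [ 0.603 -0.33  -0.004] 0.35
top tab_press [ 0.505 -0.174  0.072] 0.56
top tab_press [ 0.712 -0.075  0.001] 0.32
top lid_edge [ 0.644 -0.229  0.145] 0.75
top analyser [ 0.588 -0.173 -0.001] 0.76
top vial_amber [ 0.636 -0.045  0.003] 0.57
top vial_clear [ 0.603 -0.329 -0.004] 0.66
top tape [ 0.711 -0.072  0.001] 0.77
top tub [ 0.517 -0.307  0.005] 0.94
[0.51921365 0.08916132 0.26865101] [-0.22614925 -0.81931097 -0.00380591]
```

View pics/s4c.png

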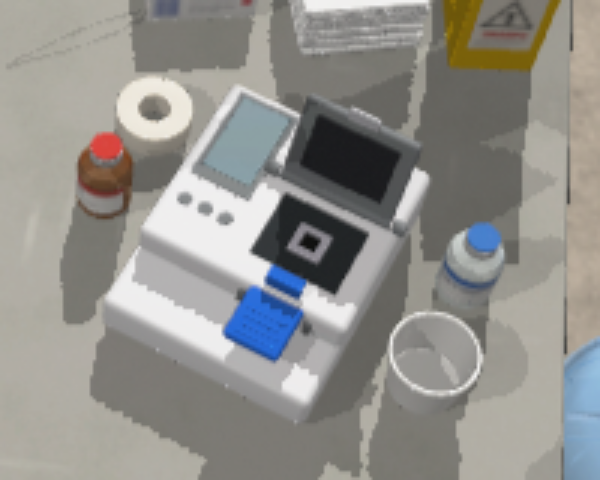

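The lid stands fully open at (345,150) and leans back. The tab is up at (265,320), and nothing has moved.

```bash
python3 -c "
from rig import manip
print(manip.finish_job())"
```

```text
the job is handed in; nothing more can be done
None
```

I pressed the release tab and the lid sprang up by itself. I then pushed it back to its stop, where it stands open at about 1.87 rad by the last pictures. The tab is back up, the analyser and the four bystanders I re-measured are within about 5 mm of where they were (the syringe was not found again, but the arm stayed well above it), and the job is handed in, though no verdict came back.

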